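# Couple the board carrier to the ball mount

### The job

Fit the board carrier to the ball mount on the bench so that the board is held for probing: raise the carrier's locking handle, lower its socket fully home onto the ball, let go, and press the handle all the way down so that it locks. Keep the carrier upright throughout and leave the other things on the bench where they are.

Things in the scene. Friction and masses are not known exactly. Their poses are not given: they have to be found in the camera images.
- carrier_grip (a point): Loose board carrier, 0.8 kg: blue socket housing on two runners, shelf with a green circuit module in front, steel handle with red bar behind. Point on the socket's axis, 42 mm above the runners' undersides. x from shelf to handle, y across, z up. Housing x -25 to 25 mm, 48 mm wide in y (flat sides: grip here across y), 58 mm high. Runners x -80 to 55, y +-25 mm. Shelf x -34 to -90, y +-41 mm, module top 65 mm up.
- socket_mouth (a point): Centre of the socket's open mouth, level with the runners' undersides, axes as carrier_grip. The well is 34 mm square, 50 mm deep, for a 30 mm ball. A tooth on the handle blocks it while the handle is down, and hooks under the ball (a light catch) once that is in; with the handle at 0.6 rad or more the well is clear.
- handle (a joint): Angle of the carrier's locking handle: 0 = down (locked), level along the carrier's +x; 0.95 rad = raised to its stop, leaning back 54 degrees above level. Stiff hinge: it stays where it is left (0.05 N m, about 1 N at the bar). The hinge line runs along the carrier's y, 36 mm behind (+x) and 10 mm above carrier_grip.
- handle_bar (a point): Centre of the red cross bar at the handle's end: a roller that turns freely on the handle, 12 mm thick, 30 mm long along the carrier's y. With the handle down it lies 76 mm behind (+x) and 8 mm above the hinge line, 60 mm above the runners' undersides, 112 mm behind the socket axis. Pinched by its ends (across y), it lets the handle swing.
- mount: Ball mount fixed to the bench: grey base plate 130x206x14 mm (x, y, z), origin at the centre of its underside, z up, y along the dark groove in its top. On it a round aluminium stage, 100 mm across, 8 mm thick (top 22 mm above the bench), with a 12 mm stem and a 30 mm steel ball in its centre; ball centre 56 mm above the bench, its top cut flat (20 mm across) 67 mm above the bench.
- mount_groove (a point): Centre of the groove, on the base plate's top, 14 mm above mount, same axes. The stage is clamped somewhere along the groove: the ball stands at x = 0, y anywhere from -42 to +42 mm of this point; where is not reported, see or feel it. The stage does not give. Carrier fully home: runners on the stage, carrier_grip 64 mm above the bench, over the ball, any heading.
- battery_9v: Bystander: black and orange block battery, 26x52x18 mm; origin at the centre of its underside.
- n_adapter: Bystander: small silvery coaxial adapter, 20x33x20 mm; origin at the centre of its underside.
- grease_tin: Bystander: round white tin with green lid, 60 mm across, 30 mm high; origin at the centre of its underside.
- solder_reel: Bystander: upright reel of solder with green flanges, 52 mm across, 58 mm high; origin at the centre of its underside.
- nose_pliers: Bystander: blue-handled pliers lying flat, 43x147x12 mm; origin at the centre of its underside.
- screwdriver_b: Bystander: screwdriver with green handle lying flat, 26x201x28 mm; origin at the centre of its underside.

How it is judged:
By the outcome, as a careful person would: the job done as asked, in the order asked, and still so for the second after the job is handed in, with the robot touching nothing.
It also fails if it takes over 72 s, if anything falls off the work surface, if the arm or the gripper's body presses on something with over 40 N, if the wrist force passes 120 N, or if a joint passes its speed limit or range.

### The arm

A 7-joint arm with a two-finger parallel gripper is mounted at the origin on a cart in front of the work surface, level with it; the furniture and walls round the work are solid. World frame = base frame: x ahead of the robot, y to its left, z up, the work surface at z = 0. Lengths are in m, angles in rad, forces in N, time in s.
With the tool pointing down it reaches from about 0.425 to 0.875 m from the base axis. Payload 4.7 kg.
Tool frame: the origin (TCP) lies at the very end of the fingers, on their centre line; the grasp point (between the pads) lies 19 mm behind it; z points along the fingers, y is the line along which they close (so a half turn about z gives the same grasp; the last joint's range is limited). The gripper opens to 87 mm and grips with 3 to 60 N. Pads are 19 mm wide; open, the fingers measure 117 mm over their backs; the gripper's body (75 mm by 190 mm) begins 51 mm behind the grasp point.
Start: joints at [-1.307, 0.321, -0.07, 1.45, 0.023, 1.371, -0.057], TCP at [0.161, 0.63, 0.223] pointing down, gripper open.
Joint ranges: [-2.86, 2.86], [-0.3, 2.09], [-1.38, 1.24], [0.06, 2.45], [-1.56, 4.7], [0.09, 2.05], [-2.69, 2.69]. Speed limits (rad/s): [2.57, 2.57, 3.14, 3.14, 3.14, 3.14, 3.14].

### API

Orientations are given as a rotation vector (axis times angle).
In Python, from bench import get_state, get_image, get_calibration, close_job gives the robot as it stands.
- The arm moves only by the shell command python3 -m crank 'ROWS' [FORCE]. ROWS is JSON, a list of rows, each a list of 5 numbers: the opening, from 0 (shut) to 1 (fully open), then the shift along the world's x, y, z in units of 0.2 m (1.0 is 0.2 m), then the turn about the world's z in units of 2 pi rad (1.0 is 2 pi rad). A call has 1 to 5 rows; each row is the pose to reach, as a shift and turn from the pose commanded when the call began, turning the shorter way round; what a row does not reach only later rows make up. A row lasts 1/8 s, in which the tool goes at most 62.5 mm and 10.7 degrees, less where a joint would pass 70% of its speed; a pose out of reach is approached as far as the arm can. A call with a number of a shift or a turn outside -1 to 1 is refused whole. A call with a gripper value outside its range is refused whole. The fingers move at their own pace and stop on an object; FORCE is the grip in N (left out, the last holds). Time passes only in rows, so rows that repeat a pose let the fingers close. It gives the time, the measured TCP pose, the force, the opening and the grip force at its end, in the units of the state.
- get_state(): the state, without advancing time (a new reading comes with each control period).
- get_image(name): name is "scene" or "top" or "wrist"; returns the picture (384x512x3 uint8, red, green, blue); there is no depth.
- get_calibration(name): a dict with "fovy" (degrees; the focal length in pixels is half the picture's height over the tangent of half this angle, whatever the lens; pixels are square), "cx", "cy" (the principal point, pixels), "R" (3x3) and "t" (3): a world point X has camera coordinates R X + t. Camera axes: x right, y down, z forward; pixel columns grow to the right and rows downward; lengths in m; the calibration is good to about 2 mm. A picture is of the moment at which its call begins: read the wrist's pose just before it. get_calibration takes no time and is no camera call; for the wrist camera it gives the pose at the moment of the call.
- close_job(): hands the job in; it is judged then, once.
The state is a dict: "time": time; "joint_positions": joint angles; "qd": joint speeds; "joint_torque": joint torques, N m; "position": TCP position; "tool_rot": TCP orientation; "ft_force": force on the tool from outside, world axes, zero at the start; "torque": the same for the moment, N m; "grip_width": opening from 0.0 (shut) to 1.0 (fully open); "grip_force": force on a finger pad.
Only numpy, scipy, OpenCV 4.12 (cv2) and the standard library are available. Lean on these libraries where they do the work, as an engineer would, in place of code of your own. Each camera call takes 0.05 s, during which the arm holds its last target. There are 200 camera calls.

## Working session

There is one attempt and no reset: what is moved stays moved. The work goes in short steps, Python scripts to look and compute and a shell command to move; the robot and the scene stay as the last step left them, time stands still between calls to the robot, and variables do not carry over. Pictures are saved under pics/ and viewed, at most 12 in all, crops included, and the job is handed in when it is done.

```bash
mkdir -p pics
python3 - <<'E'
from bench import *
import cv2
for n in("scene","top"):
    im=get_image(n); cv2.imwrite(f"pics/{n}0.png",cv2.resize(im[:,:,::-1],(800,600),interpolation=cv2.INTER_CUBIC))
    c=get_calibration(n); print(n,c)
s=get_state();print(s["position"],s["tool_rot"],s["ft_force"],s["time"],s["grip_width"])
E
```

```text
scene {'fovy': 47.52837939439253, 'cx': 255.1656628463151, 'cy': 194.75067585690203, 'R': array([[ 0.79930183, -0.60088919,  0.0069833 ],
       [-0.43247076, -0.58326275, -0.68758534],
       [ 0.4172357 ,  0.54656815, -0.72606999]]), 't': array([-0.43318039,  0.23539185,  1.0449431 ])}
top {'fovy': 42.299095613903, 'cx': 256.85048296884327, 'cy': 192.2672732187022, 'R': array([[ 0.01526535, -0.99974034, -0.01691799],
       [-0.99800231, -0.01419704, -0.06156166],
       [ 0.06130549,  0.01782396, -0.99795989]]), 't': array([-0.0580903 ,  0.51239382,  1.48741262])}
[0.16060655 0.62933315 0.22157435] [-3.91261892e-01 -3.11702431e+00  2.70134549e-03] [-0.02028125  0.15050892 -0.10767567] 0.1 0.9995161787071761
```

View pics/top0.png

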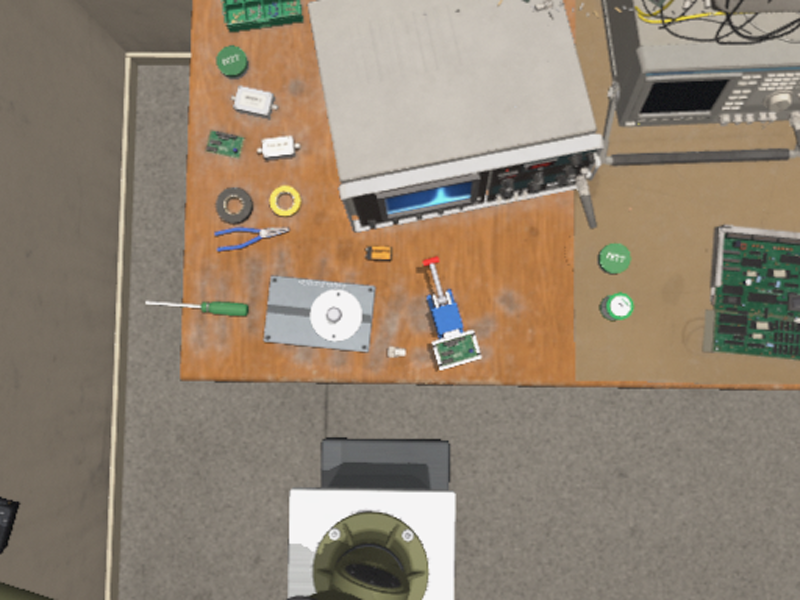

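View pics/scene0.png

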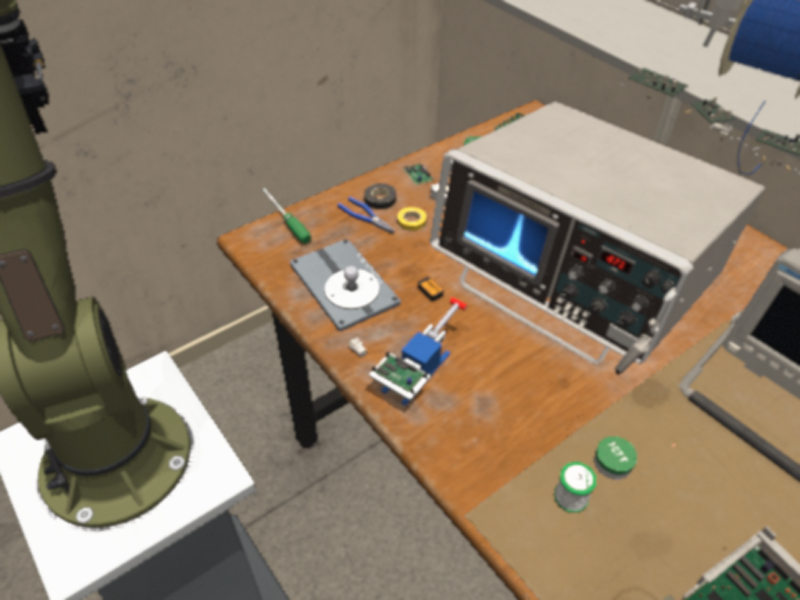

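The top view (800x600 scale) shows the carrier with housing near (446,314), bar at (431,261) with the handle down, and the mount ball at about (334,315). The battery is at (378,253) and the adapter at (397,352). The scene view agrees.

```bash
cat > h.py <<'E'
from bench import *
import numpy as np, cv2
from scipy.spatial.transform import Rotation as Ro
def pix2w(c,u,v,z,H=384):
    f=H/2/np.tan(np.radians(c["fovy"])/2)
    d=c["R"].T@np.array([(u-c["cx"])/f,(v-c["cy"])/f,1]); o=-c["R"].T@c["t"]
    return (o+d*(z-o[2])/d[2])[:2]
def w2pix(c,X,H=384):
    f=H/2/np.tan(np.radians(c["fovy"])/2); p=c["R"]@np.array(X)+c["t"]
    return p[:2]/p[2]*f+[c["cx"],c["cy"]]
def yaw(s): # angle of tool y (closing line) in world, deg
    y=Ro.from_rotvec(s["tool_rot"]).as_matrix()[:,1]; return np.degrees(np.arctan2(y[1],y[0]))
E
python3 - <<'E'
from h import *
for n,L in (("top",dict(bar=(431,261,.06),hous=(446,314,.058),ball=(334,315,.067),c1=(277,277,.014),c2=(375,287,.014),c3=(369,351,.014),c4=(266,344,.014),bat=(378,253,.018),adp=(397,352,.02),mod=(457,350,.065))),("scene",dict(bar=(458,303,.06),ball=(351,272,.067),hous=(425,345,.058)))):
    c=get_calibration(n)
    for k,(u,v,z) in L.items(): print(n,k,pix2w(c,u/1.5625,v/1.5625,z).round(4))
s=get_state(); print(yaw(s)); print(Ro.from_rotvec(s["tool_rot"]).as_matrix().round(3)); c=get_calibration("wrist"); print(c["fovy"],-c["R"].T@c["t"],c["R"].round(3))
E
```

```text
top bar [ 0.5857 -0.1061]
top hous [ 0.4862 -0.1356]
top ball [0.4809 0.0741]
top c1 [0.5555 0.1924]
top c2 [0.5387 0.001 ]
top c3 [0.4144 0.0105]
top c4 [0.4249 0.2105]
top bat [ 0.6047 -0.0038]
top adp [ 0.4134 -0.0438]
top mod [ 0.419  -0.1566]
scene bar [ 0.5936 -0.1034]
scene ball [0.4833 0.0666]
scene hous [ 0.4887 -0.1427]
75.690824307332
[[-0.969  0.247 -0.   ]
 [ 0.247  0.969 -0.002]
 [-0.    -0.002 -1.   ]]
63.976094262912504 [0.09808824 0.64572458 0.38398045] [[ 0.248  0.969 -0.001]
 [ 0.941 -0.24   0.24 ]
 [ 0.232 -0.06  -0.971]]
```

```bash
python3 -m crank '[[1,0.2,-0.2,0,0.02],[1,0.4,-0.4,0,0.04],[1,0.6,-0.6,0,0.06],[1,0.8,-0.8,0,0.086],[1,1,-1,0,0.086]]'; python3 -m crank '[[1,0.2,-0.25,0,0],[1,0.4,-0.5,0,0],[1,0.6,-0.75,0,0],[1,0.75,-1,0,0]]'; python3 -m crank '[[1,0,-0.3,0,0],[1,0,-0.6,0,0],[1,0,-0.85,0,0],[1,0,-0.85,0,0]]'
cat > snap.py <<'E'
from h import *
import sys,pickle
s=get_state(); c=get_calibration("wrist"); im=get_image("wrist")
cv2.imwrite(f"pics/{sys.argv[1]}.png",cv2.resize(im[:,:,::-1],(800,600),interpolation=cv2.INTER_CUBIC)); pickle.dump((s,c),open(sys.argv[1]+".pkl","wb"))
print(s["time"],s["position"],yaw(s),s["ft_force"].round(1) if hasattr(s["ft_force"],'round') else s["ft_force"])
E
python3 snap.py m1; python3 -m crank '[[1,0,-0.3,0,0],[1,0,-0.6,0,0],[1,0,-0.9,0,0],[1,0,-0.9,0,0]]'; python3 snap.py c1
```

```text
time: 0.72
position: [0.3617, 0.4281, 0.2222]
tool_rot: [0.457, -3.108, 0.0]
ft_force: [1.2, 0.6, -0.3]
grip_width: 1.0
grip_force: 0.0
time: 1.23
position: [0.5115, 0.2284, 0.2222]
tool_rot: [0.455, -3.108, -0.0]
ft_force: [0.3, 1.2, -0.4]
grip_width: 0.996
grip_force: 0.0
time: 1.72
position: [0.5104, 0.0548, 0.2226]
tool_rot: [0.442, -3.11, 0.001]
ft_force: [0.1, 0.5, -0.0]
grip_width: 1.002
grip_force: 0.0
1.725 [0.51043697 0.05483327 0.22259634] 106.15869014133717 [ 0.1  0.5 -0. ]
time: 2.28
position: [0.5101, -0.124, 0.2227]
tool_rot: [0.444, -3.11, 0.003]
ft_force: [-0.7, 0.6, -0.5]
grip_width: 0.999
grip_force: 0.0
2.275 [ 0.51009365 -0.12403883  0.22265396] 106.24899367377743 [-0.7  0.6 -0.5]
```

View pics/m1.png

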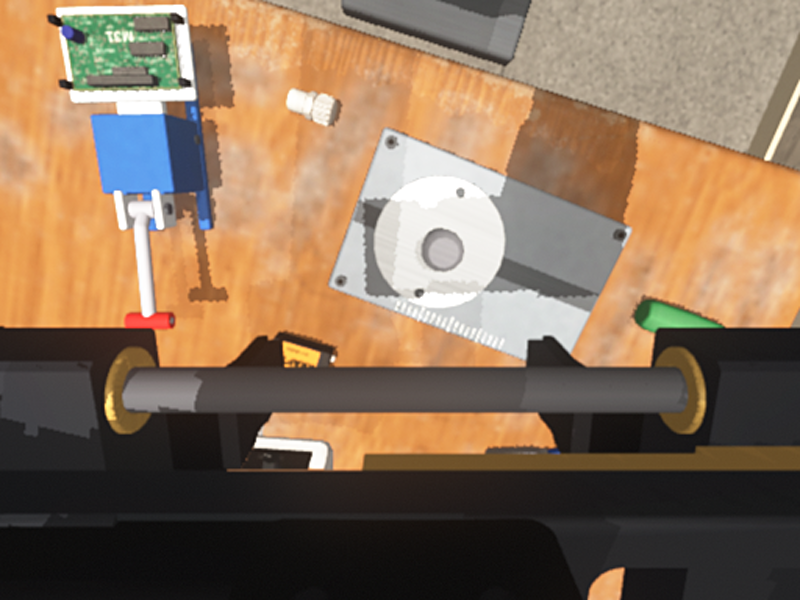

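View pics/c1.png

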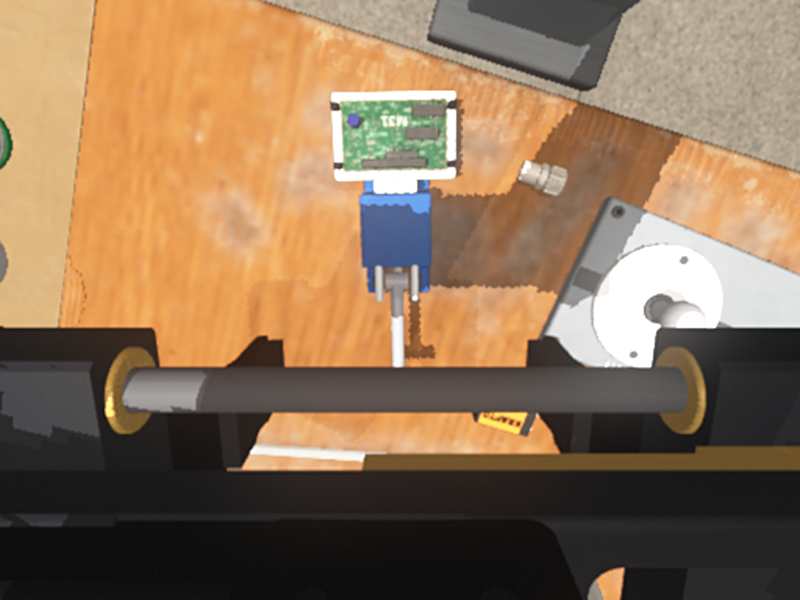

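m1 shows the ball's flat at (443,250) and the bar's ends at (126,320) and (174,321). c1 shows the housing top from (361,208) to (431,267) and the module frame from (331,92) to (456,180).

Run:
```python
from h import *
import pickle
for n,L in (("m1",dict(ball=(443,250,.067),barL=(126,320,.06),barR=(174,321,.06),h1=(94,115,.058),h2=(103,192,.058),h3=(171,190,.058),stage=(440,241,.022))),("c1",dict(h3=(361,267,.058),h4=(431,267,.058),mL=(331,92,.065),mR=(456,92,.065),mL2=(333,179,.06),mR2=(456,180,.06),lev=(398,360,.06)))):
    s,c=pickle.load(open(n+".pkl","rb"))
    for k,(u,v,z) in L.items(): print(n,k,pix2w(c,u/1.5625,v/1.5625,z).round(4))
```

```text
m1 ball [0.4859 0.0743]
m1 barL [ 0.5963 -0.125 ]
m1 barR [ 0.5876 -0.0923]
m1 h1 [ 0.4659 -0.1654]
m1 h2 [ 0.5127 -0.1535]
m1 h3 [ 0.4988 -0.1102]
m1 stage [0.4853 0.0754]
c1 h3 [ 0.5137 -0.1545]
c1 h4 [ 0.5002 -0.1081]
c1 mL [ 0.4109 -0.2006]
c1 mR [ 0.3893 -0.1261]
c1 mL2 [ 0.4617 -0.1873]
c1 mR2 [ 0.4397 -0.1094]
c1 lev [ 0.5715 -0.1113]
```

Run:
```python
from h import *
import pickle
s,c=pickle.load(open("c1.pkl","rb")); S=get_calibration("scene"); T=get_calibration("top")
for z in (0,.02,.05,.1):
    print(z,[pix2w(c,u/1.5625,v/1.5625,z).round(3) for u,v in((255,449),(365,457))],[pix2w(S,u/1.5625,v/1.5625,z).round(3) for u,v in((463,287),(600,358))],[pix2w(T,u/1.5625,v/1.5625,z).round(3) for u,v in((358,229),(600,165),(431,217))])
```

```text
0 [array([ 0.712, -0.205]), array([ 0.692, -0.108])] [array([ 0.669, -0.036]), array([ 0.747, -0.311])] [array([0.654, 0.037]), array([ 0.787, -0.438]), array([ 0.68 , -0.106])]
0.02 [array([ 0.698, -0.202]), array([ 0.679, -0.11 ])] [array([ 0.655, -0.05 ]), array([ 0.731, -0.319])] [array([0.651, 0.036]), array([ 0.782, -0.433]), array([ 0.676, -0.106])]
0.05 [array([ 0.677, -0.197]), array([ 0.66 , -0.113])] [array([ 0.634, -0.071]), array([ 0.707, -0.331])] [array([0.646, 0.034]), array([ 0.775, -0.426]), array([ 0.671, -0.105])]
0.1 [array([ 0.643, -0.189]), array([ 0.629, -0.117])] [array([ 0.598, -0.107]), array([ 0.667, -0.352])] [array([0.639, 0.03 ]), array([ 0.763, -0.414]), array([ 0.662, -0.104])]
```

```bash
python3 -c "
from h import *
print(np.round(get_state()['joint_positions'],2))"; python3 -m crank '[[1,0.3,0.06,-0.05,0],[1,0.405,0.08,-0.3,0],[1,0.405,0.08,-0.6,0],[1,0.405,0.08,-0.88,0],[1,0.405,0.08,-0.91,0]]'; python3 -m crank '[[0.5,0,0,0,0],[0.3,0,0,0,0],[0.2,0,0,0,0],[0.2,0,0,0,0],[0.2,0,0,0,0]]' 15;  python3 snap.py c2
```

```text
[-0.33  0.05  0.53  1.78 -0.03  1.32  2.07]
time: 2.95
position: [0.588, -0.0997, 0.0358]
tool_rot: [0.46, -3.098, -0.005]
ft_force: [0.6, -0.0, 0.1]
grip_width: 0.996
grip_force: 0.0
time: 3.58
position: [0.5917, -0.1039, 0.0411]
tool_rot: [-0.454, 3.108, 0.0]
ft_force: [-0.0, -0.2, -0.9]
grip_width: 0.517
grip_force: 0.0
3.575 [ 0.59172165 -0.10387453  0.04106718] 106.6402631579551 [-0.  -0.2 -0.9]
```

View pics/c2.png

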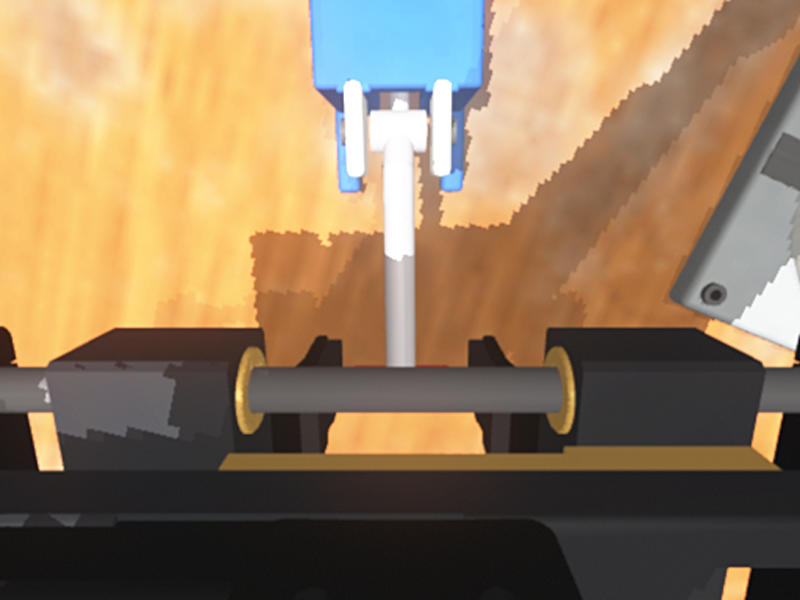

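The c2 view shows the lever at about x=400, centred between the fingers, with the bar behind the gripper rod. I'll pinch it and swing it up.

```bash
python3 -m crank '[[0.25,0,0,0,0],[0.25,0,0,0,0],[0.25,0,0,0,0]]' 15; python3 -m crank '[[0.25,-0.006,-0.002,0.042,0],[0.25,-0.017,-0.005,0.082,0],[0.25,-0.032,-0.009,0.121,0],[0.25,-0.051,-0.015,0.158,0],[0.25,-0.051,-0.015,0.158,0]]'; python3 -m crank '[[0.25,-0.023,-0.007,0.035,0],[0.25,-0.049,-0.014,0.067,0],[0.25,-0.079,-0.023,0.095,0],[0.25,-0.111,-0.032,0.12,0],[0.25,-0.111,-0.032,0.12,0]]'
```

```text
time: 4.0
position: [0.5916, -0.1041, 0.0406]
tool_rot: [-0.455, 3.108, -0.0]
ft_force: [0.0, -0.8, 0.1]
grip_width: 0.334
grip_force: 15.0
time: 4.62
position: [0.5808, -0.1071, 0.0727]
tool_rot: [0.454, -3.109, -0.001]
ft_force: [-3.8, -1.7, -2.2]
grip_width: 0.335
grip_force: 15.0
time: 5.25
position: [0.5596, -0.1132, 0.0971]
tool_rot: [-0.454, 3.106, 0.0]
ft_force: [-0.3, -1.2, -4.5]
grip_width: 0.333
grip_force: 15.0
```

```bash
python3 -m crank '[[0.7,0,0,0,0],[1,0,0,0,0],[1,0,0,0.1,0],[1,0,0,0.4,0],[1,-0.1,-0.03,0.6,0]]';python3 -m crank '[[1,-0.2,-0.06,0,0],[1,-0.2,-0.06,0,0],[1,-0.2,-0.06,0,0]]'; python3 snap.py c3
```

```text
time: 5.88
position: [0.5411, -0.1187, 0.2191]
tool_rot: [-0.457, 3.104, -0.002]
ft_force: [-0.4, -0.1, -0.1]
grip_width: 0.816
grip_force: 0.0
time: 6.25
position: [0.4999, -0.1308, 0.2166]
tool_rot: [-0.455, 3.107, 0.001]
ft_force: [-0.7, 0.0, 0.2]
grip_width: 0.991
grip_force: 0.0
6.25 [ 0.49987705 -0.13078208  0.21656963] 106.66869081655842 [-0.7  0.   0.2]
```

View pics/c3.png

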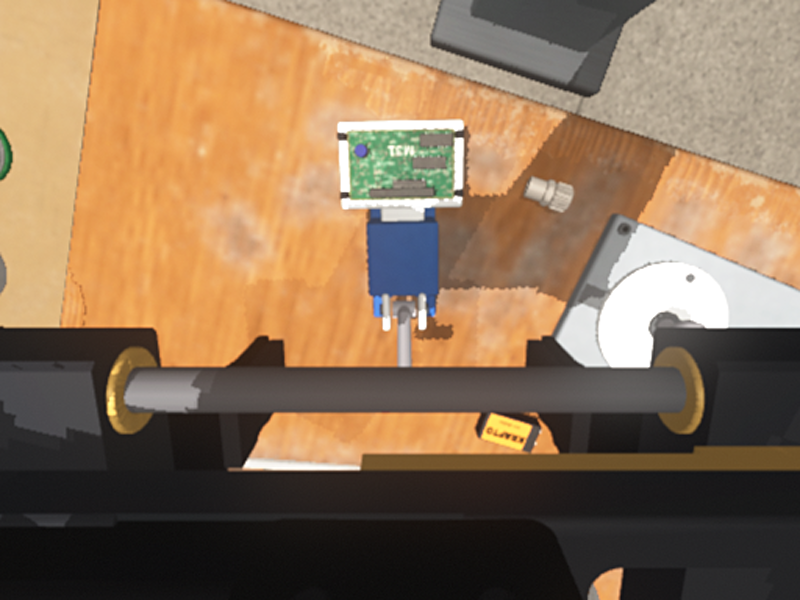

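c3 shows the housing's rear top edge from (369,295) to (438,296) and the module frame from (338,122) to (464,208). The lever's shadow is now short, so the handle is up.

Run:
```python
from h import *
import pickle
s,c=pickle.load(open("c3.pkl","rb"))
P={k:pix2w(c,u/1.5625,v/1.5625,z) for k,(u,v,z) in dict(a=(369,295,.058),b=(438,296,.058),m1=(338,122,.063),m2=(464,121,.063),m3=(342,207,.06),m4=(463,208,.06)).items()}
for k in P: print(k,P[k].round(4))
for p,q in(("a","b"),("m1","m2"),("m3","m4")):
    d=P[q]-P[p];print(np.degrees(np.arctan2(d[1],d[0])),np.linalg.norm(d))
h=np.radians(16.3);u=np.array([np.cos(h),np.sin(h)])
print((P["a"]+P["b"])/2-.025*u, sum(P[k] for k in("m1","m2","m3","m4"))/4+.062*u)
```

```text
a [ 0.52   -0.1502]
b [ 0.5071 -0.1045]
m1 [ 0.4176 -0.1984]
m2 [ 0.3947 -0.1236]
m3 [ 0.4675 -0.183 ]
m4 [ 0.4455 -0.107 ]
105.75819628797551 0.047476732647703336
107.06045357988752 0.078278681962605
106.15621286214426 0.07912094220085351
[ 0.48956639 -0.13436976] [ 0.49082223 -0.13561627]
```

```bash
python3 -m crank '[[1,-0.05,-0.02,-0.2,0],[1,-0.05,-0.02,-0.5,0],[1,-0.05,-0.02,-0.8,0],[1,-0.05,-0.02,-0.97,0],[1,-0.05,-0.02,-0.97,0]]'; python3 -m crank '[[0.4,0,0,0,0],[0.4,0,0,0,0],[0.4,0,0,0,0],[0.4,0,0,0,0],[0.4,0,0,0,0]]' 40; python3 -m crank '[[0.4,0,0,0,0],[0.4,0,0,0,0],[0.4,0,0,0.1,0],[0.4,0,0,0.3,0],[0.4,0,0,0.5,0]]';python3 snap.py c4
```

```text
time: 6.92
position: [0.487, -0.1346, 0.0193]
tool_rot: [0.455, -3.101, -0.001]
ft_force: [-0.2, 0.7, 0.7]
grip_width: 0.999
grip_force: 0.0
time: 7.55
position: [0.4895, -0.1354, 0.0226]
tool_rot: [-0.455, 3.108, -0.0]
ft_force: [-0.8, -0.7, 1.9]
grip_width: 0.55
grip_force: 39.9
time: 8.18
position: [0.4868, -0.1346, 0.1207]
tool_rot: [0.454, -3.104, -0.002]
ft_force: [0.7, 0.3, -8.6]
grip_width: 0.548
grip_force: 39.9
8.175 [ 0.48679639 -0.13461198  0.12074318] 106.64127036915269 [ 0.7  0.3 -8.6]
```

View pics/c4.png

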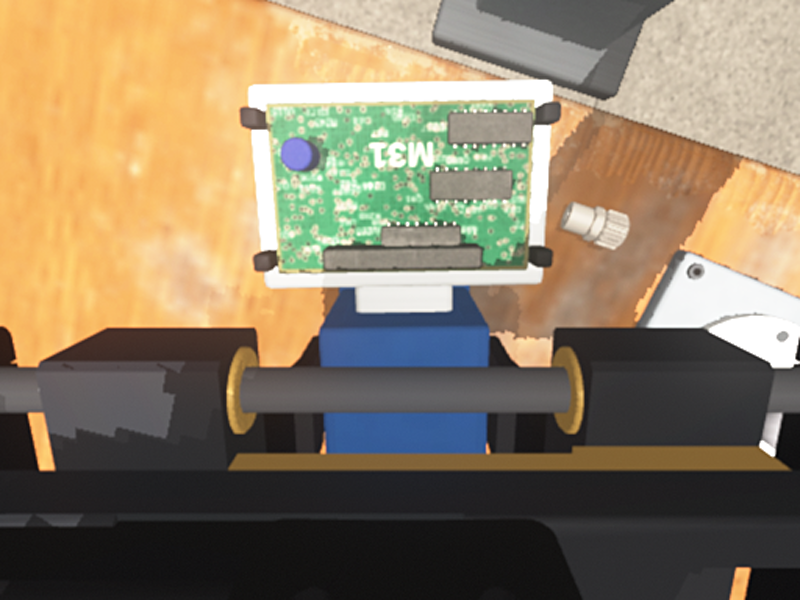

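c4 shows the carrier held level. The shelf frame's corners are at (248,86), (552,81), (548,283) and (267,285).

Run:
```python
from h import *
import pickle
s,c=pickle.load(open("c4.pkl","rb")); tz=s["position"][2]
R=Ro.from_rotvec(s["tool_rot"]).as_matrix(); print(R.round(3)); p=np.array(s["position"])
for zz in (.056,.060,.064):
    z=tz-.023+zz
    L=[pix2w(c,u/1.5625,v/1.5625,z) for u,v in((248,86),(552,81),(548,283),(267,285))]
    T=[(R.T@(np.r_[l,z]-p))[:2]*1000 for l in L]   # tool x,y mm
    print(zz,np.round(T,1).tolist(), "len",np.linalg.norm(L[0]-L[1]).round(4),(np.linalg.norm(L[1]-L[2])).round(4))
```

```text
[[-0.958 -0.286 -0.005]
 [-0.286  0.958  0.001]
 [ 0.005  0.002 -1.   ]]
0.056 [[87.1, -39.3], [88.2, 37.0], [36.5, 39.6], [36.0, -38.0]] len 0.0763 0.0518
0.06 [[86.4, -38.1], [87.5, 35.8], [37.3, 38.3], [36.9, -36.8]] len 0.0739 0.0502
0.064 [[85.7, -36.9], [86.8, 34.7], [38.2, 37.1], [37.8, -35.7]] len 0.0716 0.0486
```

```bash
python3 -m crank '[[0.4,0,0.15,0.15,0.02],[0.4,0,0.4,0.15,0.045],[0.4,0,0.6,0.15,0.07],[0.4,0,0.8,0.15,0.1],[0.4,-0.02,1,0.15,0.122]]'; python3 -m crank '[[0.4,0,0.05,-0.05,0],[0.4,0,0.05,-0.05,0],[0.4,0,0.05,-0.05,0]]'
python3 - <<'E'
from h import *
s=get_state(); print(s["position"],yaw(s),np.round(s["joint_positions"],2),np.round(s["ft_force"],1))
im=cv2.imread("pics/m1.png",0)
for rng in((15,28,30),(55,80,40)):
    print(np.round(cv2.HoughCircles(cv2.GaussianBlur(im,(5,5),0)[150:340,340:560],cv2.HOUGH_GRADIENT,1,20,param1=100,param2=20,minRadius=rng[0],maxRadius=rng[1])[0][:3]+[340,150,0],1))
for n in("scene","top"):
    cv2.imwrite(f"pics/{n}1.png",get_image(n)[:,:,::-1])
a=cv2.imread("pics/scene1.png"); cv2.imwrite("pics/s1c.png",cv2.resize(a[110:290,150:350],None,fx=3,fy=3,interpolation=cv2.INTER_CUBIC))
E
```

```text
time: 8.85
position: [0.4832, 0.0658, 0.1495]
tool_rot: [1.589, -2.706, -0.002]
ft_force: [0.5, 0.3, -8.8]
grip_width: 0.55
grip_force: 39.9
time: 9.22
position: [0.4846, 0.0729, 0.1412]
tool_rot: [1.58, -2.713, 0.0]
ft_force: [0.9, -0.2, -8.8]
grip_width: 0.545
grip_force: 39.9
[0.48461098 0.07286087 0.14119242] 150.42204670603218 [-0.55  0.04  0.36  1.95 -0.01  1.16  2.43] [ 0.9 -0.2 -8.8]
[[441.5 249.5  21.4]]
[[440.5 241.5  65.9]]
```

View pics/s1c.png

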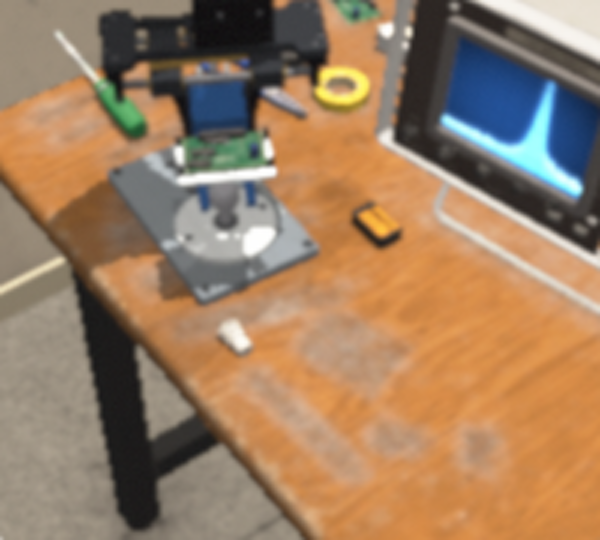

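The crop shows the carrier hanging over the stage. The runners straddle the ball stem at crop (228,210), and the bystanders have not moved.

```bash
python3 -m crank '[[0.4,0,0,-0.1,0],[0.4,0,0,-0.2,0],[0.4,0,0,-0.2,0],[0.4,0,0,-0.2,0]]'
```

```text
time: 9.82
position: [0.4859, 0.0744, 0.1031]
tool_rot: [-1.582, 2.712, -0.001]
ft_force: [-0.3, 0.6, -8.1]
grip_width: 0.548
grip_force: 39.9
```

```bash
python3 -m crank '[[0.4,0,0,-0.05,0],[0.4,0,0,-0.08,0],[0.4,0,0,-0.11,0],[0.4,0,0,-0.14,0],[0.4,0,0,-0.14,0]]'
```

```text
time: 10.45
position: [0.4852, 0.0745, 0.0737]
tool_rot: [1.584, -2.713, 0.0]
ft_force: [0.8, -0.4, -9.1]
grip_width: 0.547
grip_force: 39.9
```

```bash
python3 -m crank '[[0.4,0,0,-0.04,0],[0.4,0,0,-0.08,0],[0.4,0,0,-0.12,0],[0.4,0,0,-0.14,0],[0.4,0,0,-0.14,0]]';  python3 -m crank '[[0.4,0,0,-0.01,0],[0.4,0,0,-0.015,0],[0.4,0,0,-0.015,0]]'
```

```text
time: 11.08
position: [0.4848, 0.0747, 0.0457]
tool_rot: [1.584, -2.712, -0.0]
ft_force: [-1.1, -0.7, -8.7]
grip_width: 0.544
grip_force: 39.9
time: 11.45
position: [0.4857, 0.0749, 0.0446]
tool_rot: [-1.584, 2.712, 0.0]
ft_force: [-4.5, -0.2, 6.4]
grip_width: 0.548
grip_force: 39.9
```

```bash
python3 -m crank '[[0.6,0,0,0.01,0],[0.8,0,0,0.015,0],[1,0,0,0.015,0],[1,0,0,0.015,0],[1,0,0,0.015,0]]'; python3 -m crank '[[1,0,0,0.05,0],[1,0,0,0.3,0],[1,0,0,0.6,0],[1,0,0,0.85,0],[1,0,0,0.85,0]]'; python3 -m crank '[[0.3,0,0,0,-0.03],[0,0,0,0,-0.06],[0,0,0,0,-0.09],[0,0,0,0,-0.122],[0,0,0,0,-0.122]]'; python3 snap.py p1
```

```text
time: 12.08
position: [0.4851, 0.0747, 0.0461]
tool_rot: [-1.584, 2.713, 0.0]
ft_force: [-0.0, 0.7, -0.1]
grip_width: 0.954
grip_force: 0.0
time: 12.7
position: [0.488, 0.0752, 0.2215]
tool_rot: [-1.579, 2.705, -0.003]
ft_force: [-0.0, 0.7, -0.3]
grip_width: 0.998
grip_force: 0.0
time: 13.32
position: [0.4846, 0.0746, 0.2156]
tool_rot: [0.456, -3.107, 0.0]
ft_force: [-0.9, -0.5, 0.7]
grip_width: 0.518
grip_force: 0.0
13.325 [0.4846466  0.07457188 0.21556309] 106.70794566697157 [-0.9 -0.5  0.7]
```

View pics/p1.png

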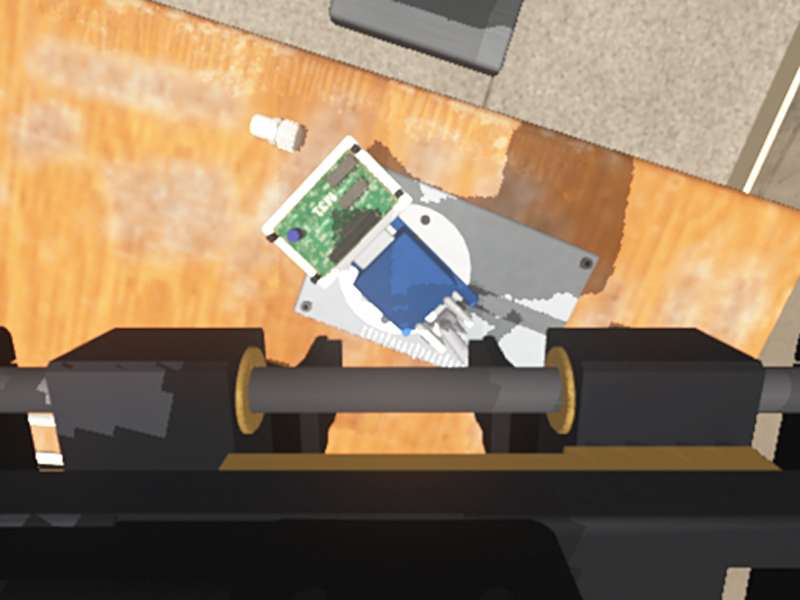

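p1 shows the carrier seated on the stage, with the housing at (415,280) and the handle still raised toward (455,340). Next I'll press the bar with shut fingers.

```bash
python3 -m crank '[[0,0.1,0.17,0,0],[0,0.19,0.335,0,0],[0,0.19,0.335,-0.15,0],[0,0.19,0.335,-0.27,0],[0,0.19,0.335,-0.27,0]]' 20; python3 -m crank '[[0,0,0,0,0],[0,0,0,0,0]]'
```

```text
time: 14.0
position: [0.5215, 0.1412, 0.1601]
tool_rot: [0.458, -3.103, 0.002]
ft_force: [0.1, 0.3, 0.4]
grip_width: 0.01
grip_force: 0.0
time: 14.25
position: [0.5239, 0.1419, 0.1636]
tool_rot: [-0.455, 3.106, 0.001]
ft_force: [0.3, 0.9, 0.2]
grip_width: 0.005
grip_force: 0.0
```

```bash
python3 -m crank '[[0,0,0,-0.06,0],[0,0.016,0.028,-0.11,0],[0,0.036,0.063,-0.145,0],[0,0.051,0.09,-0.185,0],[0,0.065,0.115,-0.225,0]]'; python3 -m crank '[[0,0,0,0,0],[0,0,0,0,0]]'
```

```text
time: 14.88
position: [0.5363, 0.1652, 0.1164]
tool_rot: [0.455, -3.108, 0.0]
ft_force: [-0.2, -1.1, 1.2]
grip_width: 0.004
grip_force: 0.3
time: 15.12
position: [0.5358, 0.1646, 0.117]
tool_rot: [0.455, -3.108, 0.0]
ft_force: [0.3, 1.1, 0.6]
grip_width: 0.004
grip_force: 0.0
```

```bash
python3 -m crank '[[0,0.008,0.014,-0.04,0],[0,0.014,0.025,-0.08,0],[0,0.018,0.032,-0.115,0],[0,0.02,0.035,-0.14,0],[0,0.02,0.035,-0.15,0]]'; python3 -m crank '[[0,0,0,0,0],[0,0,0,0,0]]'
```

```text
time: 15.75
position: [0.5403, 0.172, 0.0875]
tool_rot: [-0.455, 3.108, 0.001]
ft_force: [-1.1, 0.8, 5.3]
grip_width: 0.004
grip_force: 3.0
time: 16.0
position: [0.5404, 0.1721, 0.0878]
tool_rot: [-0.455, 3.108, 0.001]
ft_force: [-0.7, 1.4, 5.1]
grip_width: 0.004
grip_force: 2.3
```

```bash
python3 -m crank '[[0,0,0,-0.01,0],[0,0,0,-0.02,0],[0,0,0,-0.03,0],[0,0,0,-0.03,0]]'
```

```text
time: 16.5
position: [0.5408, 0.1725, 0.0822]
tool_rot: [-0.455, 3.107, 0.002]
ft_force: [-0.5, 0.4, 7.2]
grip_width: 0.005
grip_force: 3.4
```

```bash
python3 -m crank '[[0,0,0,0.02,0],[0,0,0,0.035,0],[0,0,0,0.1,0],[0,0,0,0.3,0],[0,0,0,0.5,0]]'; python3 -m crank '[[0,-0.25,0,0.05,0],[0,-0.5,0,0.1,0],[0,-0.5,0,0.1,0]]';  python3 snap.py p2
python3 - <<'E'
from h import *
a=get_image("scene")[:,:,::-1]; cv2.imwrite("pics/s2c.png",cv2.resize(a[120:230,170:310],None,fx=5,fy=5,interpolation=cv2.INTER_CUBIC))
E
```

```text
time: 17.12
position: [0.5398, 0.1713, 0.1821]
tool_rot: [0.454, -3.108, 0.001]
ft_force: [-0.5, 1.1, -0.1]
grip_width: 0.003
grip_force: 0.0
time: 17.5
position: [0.4379, 0.1723, 0.2024]
tool_rot: [-0.459, 3.107, 0.003]
ft_force: [0.4, 0.7, 1.2]
grip_width: 0.003
grip_force: 0.0
17.5 [0.43789285 0.1723095  0.20237702] 106.80190594189428 [0.4 0.7 1.2]
```

View pics/p2.png

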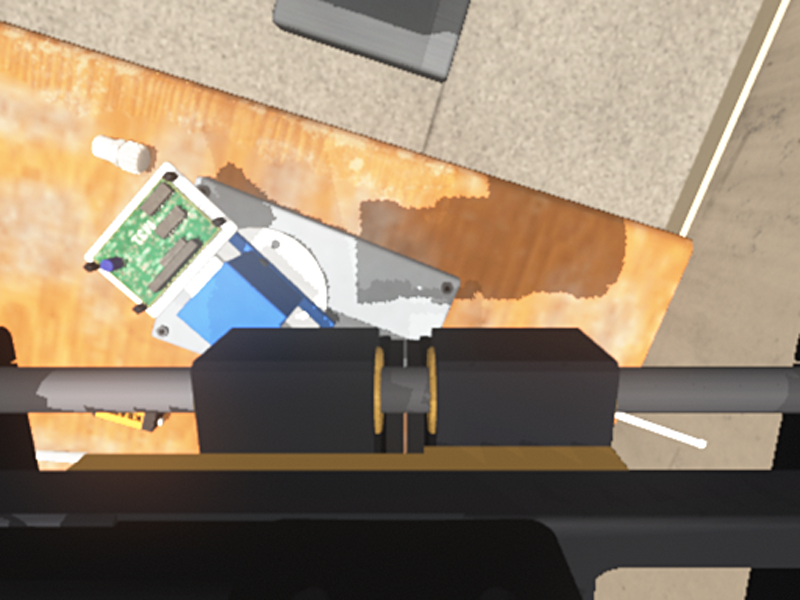

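View pics/s2c.png

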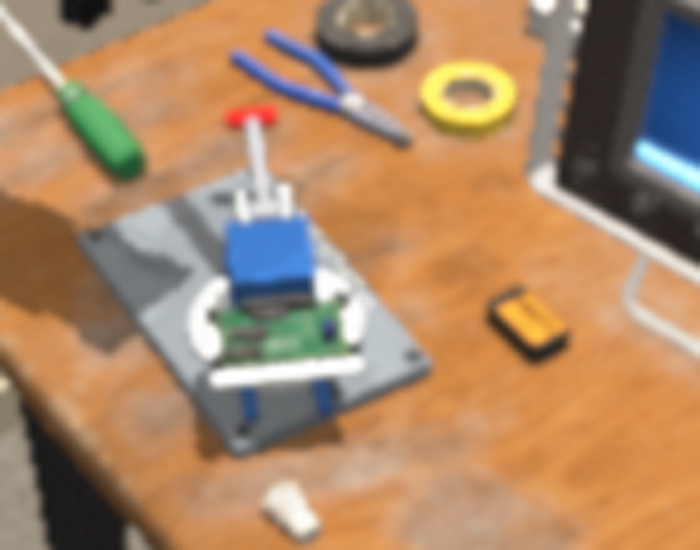

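The crop shows the handle extended, with the red bar at crop (251,117) and the carrier on the stage. I'll check the bar's height and the carrier's level against the model.

```bash
cat > chk.py <<'E'
from h import *
u=np.array([np.cos(np.radians(60.4)),np.sin(np.radians(60.4))]); ax=np.array([.4855,.0748])
def W(d,z,l=0): return np.r_[ax+u*d+l*np.array([-u[1],u[0]]),z]
for n in("scene","top"):
    im=get_image(n); c=get_calibration(n); h=cv2.cvtColor(im,cv2.COLOR_RGB2HSV)
    m=cv2.inRange(h,(0,150,90),(6,255,255))|cv2.inRange(h,(174,150,90),(180,255,255))
    N,lab,st,ce=cv2.connectedComponentsWithStats(m)
    x,y=w2pix(c,W(112,.082) if 0 else W(.112,.082))
    for i in range(1,N):
        if np.hypot(*(ce[i]-[x,y]))<25 and st[i,4]>4: print(n,"red",ce[i].round(1),st[i,4])
    for t in (0,.05,.1,.2): print("  th",t,w2pix(c,W(.036+.0764*np.cos(t+.105),.074+.0764*np.sin(t+.105))).round(1))
    print("  tilt pred 3deg back",w2pix(c,W(.112,.076)).round(1)," housing top 4:",[w2pix(c,W(a,.080,b)).round(1).tolist() for a,b in((-.025,.024),(-.025,-.024),(.025,-.024),(.025,.024))]," shelf front:",[w2pix(c,W(-.09,.022+.061,b)).round(1).tolist() for b in(-.041,.041)])
    b=cv2.inRange(h,(105,130,60),(125,255,255));
E
python3 chk.py
```

```text
scene red [219.6 142.7] 27
  th 0 [220.5 142.9]
  th 0.05 [220.4 142. ]
  th 0.1 [220.4 141.2]
  th 0.2 [220.3 139.6]
  tilt pred 3deg back [220.6 144.4]  housing top 4: [[215.5, 175.6], [232.7, 174.2], [231.1, 162.2], [214.4, 163.5]]  shelf front: [[241.3, 189.5], [210.7, 192.2]]
top red [178.9 181.9] 30
  th 0 [180.  180.3]
  th 0.05 [179.9 180.3]
  th 0.1 [179.9 180.3]
  th 0.2 [180.  180.4]
  tilt pred 3deg back [180.3 180.5]  housing top 4: [[216.3, 211.3], [224.7, 197.0], [209.9, 188.3], [201.5, 202.6]]  shelf front: [[247.0, 203.3], [232.5, 227.8]]
```

```bash
python3 -m crank '[[0,0.25,0,-0.1,0],[0,0.5,0,-0.2,0],[0,0.5,0,-0.4,0],[0,0.5,0,-0.53,0],[0,0.5,0,-0.53,0]]'; for i in 1 2 3 4; do python3 -m crank '[[0,0,0,-0.01,0],[0,0,0,-0.01,0],[0,0,0,-0.01,0]]' | egrep 'pos|ft'; done
```

```text
time: 18.32
position: [0.539, 0.1704, 0.0921]
tool_rot: [0.452, -3.103, 0.004]
ft_force: [0.2, -0.6, 0.3]
grip_width: 0.003
grip_force: 0.0
position: [0.5408, 0.172, 0.0943]
ft_force: [0.6, -0.4, -0.0]
position: [0.5401, 0.1718, 0.0912]
ft_force: [0.7, 0.5, 0.2]
position: [0.5401, 0.1717, 0.0891]
ft_force: [0.3, 0.1, -0.3]
position: [0.5406, 0.1721, 0.0878]
ft_force: [-0.1, 0.1, 5.1]
```

```bash
python3 -m crank '[[0,0,0,0.03,0],[0,0,0,0.3,0],[0,0,0,0.6,0],[0,-0.3,0,0.8,0],[0,-0.6,0,0.8,0]]'; python3 -m crank '[[0,0,0,0,0],[0,0,0,0,0],[0,0,0,0,0]]'|grep ft; python3 chk.py | grep -E "red|th 0 "; python3 -c "
from bench import *
print(close_job())"
```

```text
time: 20.45
position: [0.4263, 0.1719, 0.2494]
tool_rot: [-0.452, 3.104, 0.002]
ft_force: [0.2, 1.0, 0.4]
grip_width: 0.004
grip_force: 0.0
ft_force: [-0.7, 0.5, -1.3]
scene red [219.6 142.7] 27
  th 0 [220.5 142.9]
  tilt pred 3deg back [220.6 144.4]  housing top 4: [[215.5, 175.6], [232.7, 174.2], [231.1, 162.2], [214.4, 163.5]]  shelf front: [[241.3, 189.5], [210.7, 192.2]]
top red [178.8 181.9] 31
  th 0 [180.  180.3]
  tilt pred 3deg back [180.3 180.5]  housing top 4: [[216.3, 211.3], [224.7, 197.0], [209.9, 188.3], [201.5, 202.6]]  shelf front: [[247.0, 203.3], [232.5, 227.8]]
the job is handed in; nothing more can be done
None
```

The carrier is fully home on the ball with its handle pressed down, and the job is handed in at about 20.5 s. The bar height matches the locked position, but I did not pull-test the catch; a firmer press on the bar dropped it about 6 mm, probably tipping the carrier some 3°, and it settled back level.

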